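# Snap the lid onto the travel flask and lift it by the loop

## Task

The mint lid of the teal travel flask has been drying in the wire basket. Take it out (its carry loop is the handle), set it level on the flask's steel neck and press it straight down until it clicks home, and keep pressing firmly for about a second after the click. Then lift the flask by its lid, about a hand's width (10 cm) off the worktop, to show that the lid has locked, and finish while still holding it up there, upright, still and clear of everything; leave all the other things where they are.

Things in the scene. Friction and masses are not known exactly. Their poses are not given: they have to be found in the camera images.
- lid_loop (a point): centre of the top bar of the carry loop on the mint lid, 51.5 mm above the lid's underside; z is the lid's axis, up. The loop is an upright arch: its bar runs 50 mm along x, is 14 mm thick along y (flat sides: grasp across y) and 11 mm high; the lid's flat top lies 26.5 mm below this point. When the lid is fully home this point stands 32.5 mm above flask_rim
- lid_skirt (a point): centre of the underside of the same mint lid, axes as lid_loop. Round lid, 62 mm across (67 over its clips), 57 mm high over all, 0.2 kg, standing upright in the basket, skirt down. The skirt is 19 mm deep and 56 mm wide inside and carries four dark sprung clips that snap under the bead of the flask's neck; any turn about z fits
- flask_rim (a point): centre of the rim of the flask's open steel neck, z up. The neck is 42 mm across at the rim, widens like a cone to a bead 53 mm across 8 mm lower, and is 48 mm across under it. The lid's clips meet the cone 10 mm before it is home; the push rises to 10-20 N about 7 mm before home, falls to nothing as they snap under the bead (4 to 1 mm before), then the lid stops hard on the rim
- flask_mid (a point): centre of the travel flask, half-way up: 70 mm below its rim and 70 mm above its flat underside; z up. Loose flask with a teal body 72 mm across, 140 mm high without its lid, 0.2 to 0.42 kg, standing upright on the worktop. A snapped-on lid has about 1 mm of play and bears several times the flask's weight
- basket: low open draining basket of steel wire, 240 mm (its x) by 180 mm (its y), walls 65 mm high, inner floor 10 mm above the worktop; its origin is the centre of its underside. It is fixed to the worktop. The lid stands in its -x half; the cup and a teaspoon lie in the +x half
- cup_white: small white cup with an ear, 60x85x56 mm, standing in the basket; origin at the centre of its underside. To be left alone
- teaspoon: steel teaspoon, 130x26x11 mm, lying in the basket; origin at the centre of its underside. To be left alone
- creamer: cardboard canister with a green lid, 71x71x143 mm, at the back; origin at the centre of its underside. To be left alone
- tin_green: short food tin, 76x75x58 mm, at the back; origin at the centre of its underside. To be left alone
- jar_coffee: tall coffee jar with a red lid, 81x81x163 mm, at the back right; origin at the centre of its underside. To be left alone
- mug_white: squat white mug, 81x112x68 mm, standing upside down near right; origin at the centre of its underside. To be left alone
There are look-alikes about, which are no part of the job. What is shaped like the part that bears lid_loop but orange or yellow is not meant.

How it is judged (in metres and radians):
On the way, in this order (a step that is already met when the one before it is completed fails the run):
1. the lid has been lifted out of the basket, held by the fingers (height (world z) of lid_loop above 0.1 m and contact force between the fingers and lid above 1 N and distance between lid_loop and flask_rim above 0.06 m), for 0.1 s.
2. the lid has snapped fully home on the flask standing on the worktop and is still being pressed down: the worktop bears more than 10 N (flask and lid weigh 4 to 6 N of it) for half a second (distance between lid_loop and flask_rim below 0.0335 m and angle between the z axis of lid_loop and the z axis of flask_rim, either way round below 0.06 rad and contact force between flask and counter_top_c0 above 10 N and contact force between the fingers and lid above 1 N and height (world z) of flask_rim below 0.145 m and angle between flask_rim's own z axis and vertical below 0.06 rad), for 0.5 s.
At the end, for the whole second after the job is handed in: the lid is still snapped home (loop bar within 3 mm of 32.5 mm above the rim, axes within 0.08 rad), the flask hangs from it 50 to 200 mm above the worktop, upright within 0.2 rad and at rest, and the fingers hold only the lid and touch nothing of the flask, which does not rest on the basket (distance between lid_loop and flask_rim below 0.0355 m and angle between the z axis of lid_loop and the z axis of flask_rim, either way round below 0.08 rad and height (world z) of flask_rim between 0.19 and 0.34 m and angle between flask_rim's own z axis and vertical below 0.2 rad and contact force between the fingers and lid above 1 N and contact force between the fingers and flask below 0.1 N and contact force between flask and basket below 0.1 N and linear speed of flask below 0.03 m/s); the arm keeps its last pose, push and grip.
It fails at once if the flask was tipped by more than 0.4 rad (angle between flask_rim's own z axis and vertical above 0.4 rad).
It fails at once if one of the other things was pushed more than 4 cm (distance of any of cup_white, teaspoon, creamer, tin_green, jar_coffee, mug_white from where it was at the start of the episode above 0.04 m).
It also fails if it takes over 54 s, if anything falls off the work surface, if the arm or the gripper's body presses on something with over 40 N, if the wrist force passes 120 N, or if a joint passes its speed limit or range.

## Robot

A 6-joint arm with a two-finger parallel gripper is mounted at the origin on a cart in front of the work surface, level with it; the furniture and walls round the work are solid. World frame = base frame: x ahead of the robot, y to its left, z up, the work surface at z = 0. Lengths are in m, angles in degrees, forces in N, time in s.
With the tool pointing down it reaches from about 0.4 to 0.825 m from the base axis. Payload 7 kg.
Tool frame: the origin (TCP) lies midway between the tips of the shut fingers; the grasp point (between the pads) lies ctrl.tcp_to_grasp behind it (ctrl.tcp_to_grasp is the distance from the TCP to the grasp point, in m); z points along the fingers, y is the line along which they close (so a half turn about z gives the same grasp; the last joint's range is limited). The gripper opens to 88 mm and grips with 3 to 60 N. Pads are 19 mm wide; open, the fingers measure 130 mm over their backs; the gripper's body (78 mm by 193 mm) begins 47 mm behind the grasp point.
Start: joints at [80.678, 20.546, 0.682, 0, -70.136, -16.507], TCP at [0.294, 0.608, 0.227] pointing down, gripper open.
Joint ranges: [-176.03, 176.03], [-82.01, 121.73], [-58.28, 71.71], [-173.87, 95.51], [-174.79, -0.11], [-173.66, 173.66]. Speed limits (degrees/s): [136.94, 136.94, 172.46, 180, 180, 180].

## Interface

Orientations are given as [roll, pitch, yaw] about the fixed x, y, z axes, in that order (R = Rz(yaw) Ry(pitch) Rx(roll)).
In Python, from plant import ctrl, imaging, close_job gives the robot as it stands.
- The arm moves only by the shell command python3 -m crank 'ROWS'. ROWS is JSON, a list of rows, each a list of 3 entries, a list of its own where there are three numbers: the shift along the world's x, y, z in m, then the turn, a rotation vector about the world's x, y, z in degrees, then the opening, from -1 (shut) to 1 (fully open), so that 0 is half open. A call has 1 to 12 rows; each row shifts and turns the commanded pose from where the row before left it; what a row does not reach is not made up. A row lasts 1/10 s, in which the tool goes at most 50 mm and 8.59 degrees, less where a joint would pass 70% of its speed; a pose out of reach is approached as far as the arm can. A call is refused whole if a number of a shift passes 0.05 or a number of a turn 8.59, either way. A call with a gripper value outside its range is refused whole. The fingers move at their own pace and stop on an object; the grip force is fixed at half the most. Time passes only in rows, so rows that do not move let the fingers close. It gives the time, the measured TCP pose, the force, the opening and the grip force at its end, in the units of the state.
- ctrl.get_obs(): the state, without advancing time (a new reading comes with each control period).
- imaging.snapshot(name): name is "scene" or "top" or "wrist"; returns (picture, depth): 420x560x3 uint8, blue, green, red; 420x560 float32, m along the optical axis (not along the pixel's ray), 0 where there is no reading.
- imaging.camera_model(name): a dict with "mtx" (3x3 intrinsics, pixels), "D" ([k1, k2, p1, p2, k3] as OpenCV has them; the pictures are not rectified), "R" (3x3) and "t" (3): a world point X has camera coordinates R X + t. Camera axes: x right, y down, z forward; pixel columns grow to the right and rows downward; lengths in m; the calibration is good to about 2 mm. A picture is of the moment at which its call begins: read the wrist's pose just before it. camera_model takes no time and is no camera call; for the wrist camera it gives the pose at the moment of the call.
- close_job(): hands the job in; it is judged then, once.
The state is a dict: "clock": time; "joint_pos": joint angles; "qvel": joint speeds; "tau": joint torques, N m; "tool_pos": TCP position; "orientation": TCP orientation; "force": force on the tool from outside, world axes, zero at the start; "moment": the same for the moment, N m; "opening": finger opening in m; "gripper_force": force on a finger pad.
Only numpy, scipy, OpenCV 4.12 (cv2) and the standard library are available. Lean on these libraries where they do the work, as an engineer would, in place of code of your own. Each camera call takes 0.05 s, during which the arm holds its last target. There are 200 camera calls.

## Working session

There is one attempt and no reset: what is moved stays moved. The work goes in short steps, Python scripts to look and compute and a shell command to move; the robot and the scene stay as the last step left them, time stands still between calls to the robot, and variables do not carry over. Pictures are saved under pics/ and viewed, at most 10 in all, crops included, and the job is handed in when it is done.

```bash
mkdir -p pics
cat > h.py <<'E'
import numpy as np, cv2
from plant import ctrl, imaging
def snap(n):
    m=imaging.camera_model(n); p,d=imaging.snapshot(n); return p,d,m
def cloud(d,m):
    h,w=d.shape; u,v=np.meshgrid(np.arange(w),np.arange(h))
    q=cv2.undistortPoints(np.stack([u,v],-1).reshape(-1,1,2).astype(np.float64),np.array(m["mtx"]),np.array(m["D"])).reshape(h,w,2)
    c=np.dstack([q*d[...,None],d]); X=(c-np.array(m["t"]))@np.array(m["R"]); X[d<=0]=np.nan; return X
E
python3 - <<'E'
from h import *
o=ctrl.get_obs(); print(o, ctrl.tcp_to_grasp)
for n in ("scene","top"):
    p,d,m=snap(n); cv2.imwrite(f"pics/{n}1.png",p); np.savez(f"{n}1.npz",p=p,X=cloud(d,m))
E
```

```text
{'clock': 0.0, 'joint_pos': array([ 8.06765804e+01,  2.05891550e+01,  6.34673042e-01, -2.10144727e-02,
       -7.01349478e+01, -1.65049781e+01]), 'qvel': array([-0.0861768 ,  0.12604555,  0.04332792, -0.00486088, -0.05808307,
        0.05301466]), 'tau': array([ 8.55449780e-04, -5.82713163e+01,  2.93062466e+01,  6.99744925e+00,
        7.11334185e-03, -1.50826386e-04]), 'tool_pos': array([0.29390996, 0.60711939, 0.22565243]), 'orientation': array([ 1.79908642e+02, -6.46828010e-03, -2.58355488e+01]), 'force': array([-0.27842098,  0.22153331, -0.13765169]), 'moment': array([-0.05765245, -0.03553015,  0.00548457]), 'gripper_force': 0.0, 'opening': 0.08793844261528634} 0.0188
```

View pics/scene1.png

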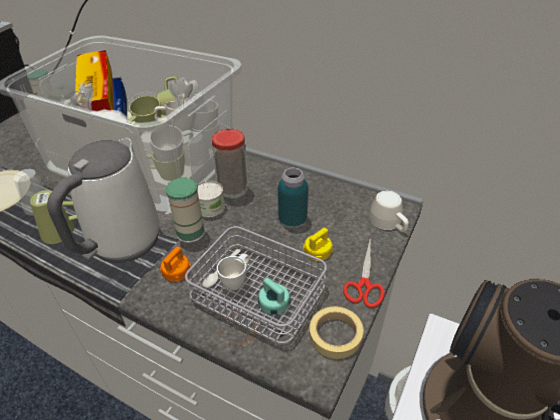

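View pics/top1.png

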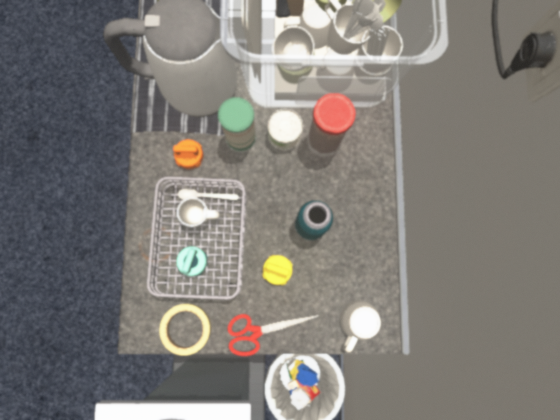

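The mint lid is in the basket at top-view pixel (191,261), the flask neck at (317,215). The orange lid at (187,153) and the yellow lid at (278,270) are decoys.

Run:
```python
from h import *
for n in ("top","scene"):
    z=np.load(n+"1.npz"); p,X=z["p"],z["X"]; hsv=cv2.cvtColor(p,cv2.COLOR_BGR2HSV)
    H,S,V=[hsv[...,i].astype(int) for i in range(3)]
    m=(H>70)&(H<95)&(S>60)&(V>110)&(X[...,2]<0.12)&(X[...,2]>0.015)
    P=X[m]; print(n,"mint",len(P)); 
    if n=="top": print(" meanpix",np.argwhere(m).mean(0))
    zc=np.histogram(P[:,2],bins=np.arange(0.0,0.11,0.005)); print(zc[0])
    L=P[P[:,2]>0.05]; print(" bar",L.mean(0),np.median(L,0),L[:,2].max())
    c,sz,a=cv2.minAreaRect((L[:,:2]*1000).astype(np.float32)); print(" rect",c,sz,a)
    ev,w=np.linalg.eigh(np.cov(L[:,:2].T)); print(" axis",np.degrees(np.arctan2(w[1,1],w[0,1])),np.sqrt(ev))
    T=P[(P[:,2]<0.042)&(P[:,2]>0.028)]; print(" top",T.mean(0), T.min(0),T.max(0))
    # flask
    c0=X[215,317] if n=="top" else X[175,293]
    R=X[(abs(X[...,2]-0.14)<0.006)]
    q=X[200:232,300:335].reshape(-1,3) if n=="top" else X[165:190,278:308].reshape(-1,3)
    q=q[(q[:,2]>0.136)&(q[:,2]<0.15)]; print(" rim",len(q),q.mean(0),q.min(0),q.max(0))
    c,r=cv2.minEnclosingCircle((q[:,:2]*1000).astype(np.float32)); print(c,r)
z=np.load("top1.npz")["X"]
for v,u in [(178,155),(178,243),(298,152),(298,240),(270,278),(153,187),(110,333),(322,365),(340,20)]: print(v,u,np.round(z[v,u],3))
```

```text
top mint 175
 meanpix [261.08 197.56]
[ 0  0  0  0  0  9 61 51  2  5  1  7 23 10  0  0  0  0  0  0  0]
 bar [ 0.45069248 -0.06712428  0.06885096] [ 0.44495512 -0.03484825  0.06358426] 0.11512238603241774
 rect (485.3331298828125, -160.98104858398438) (46.733516693115234, 305.1986999511719) 17.541513442993164
 axis 105.87635413287673 [0.0131143  0.09404007]
 top [ 0.43843488 -0.03916507  0.0345591 ] [ 0.41537238 -0.06083688  0.02803387] [ 0.46322641 -0.00972212  0.04196603]
 rim 172 [ 0.52757014 -0.28499881  0.13832349] [ 0.50486942 -0.3086822   0.13603971] [ 0.55134499 -0.26103704  0.14222538]
(528.3960571289062, -284.8146667480469) 24.261634826660156
scene mint 514
[  0   0   0   5   2  14 277  51   2   4   4   5  64  86   0   0   0   0
   0   0   0]
 bar [ 0.44062116 -0.02923314  0.06454452] [ 0.43975947 -0.02927321  0.06516754] 0.06952758817264845
 rect (442.0531005859375, -30.861461639404297) (14.665748596191406, 50.65074157714844) 73.40021514892578
 axis 163.96218950937111 [0.00385927 0.01442229]
 top [ 0.4397553  -0.02166517  0.03346573] [ 0.4122073  -0.06093778  0.02808838] [4.74331004e-01 2.96228883e-04 4.01829083e-02]
 rim 100 [ 0.52516913 -0.28452695  0.13860962] [ 0.5028762  -0.30960438  0.13603866] [ 0.54965511 -0.26262445  0.14225324]
(526.5183715820312, -284.71588134765625) 24.906143188476562
178 155 [0.627 0.061 0.   ]
178 243 [ 0.63  -0.135 -0.001]
298 152 [ 0.365  0.055 -0.001]
298 240 [ 0.365 -0.133 -0.001]
270 278 [ 0.424 -0.213  0.059]
153 187 [ 0.679 -0.013  0.024]
110 333 [ 0.727 -0.316  0.162]
322 365 [ 0.321 -0.388  0.067]
340 20 [ 0.158  0.831 -0.92 ]
```

```bash
python3 -m crank '[[[0.0115,-0.049,0],[0,0,0.8],0.5],[[0.0115,-0.049,0],[0,0,0.8],0.5],[[0.0115,-0.049,0],[0,0,0.8],0.5],[[0.0115,-0.049,0],[0,0,0.8],0.5],[[0.0115,-0.049,0],[0,0,0.8],0.5],[[0.0115,-0.049,0],[0,0,0.8],0.5],[[0.0115,-0.049,0],[0,0,0.8],0.5],[[0.0115,-0.049,0],[0,0,0.8],0.5],[[0.0115,-0.049,0],[0,0,0.8],0.5],[[0.0115,-0.049,0],[0,0,0.8],0.5],[[0.0115,-0.049,0],[0,0,0.8],0.5],[[0.0115,-0.049,0],[0,0,0.8],0.5]]'
```

```text
clock: 1.3
tool_pos: [0.431, 0.0214, 0.2268]
orientation: [-180.0, -0.0, -16.2]
force: [1.7, 0.3, 0.2]
opening: 0.0657
gripper_force: 0.0
```

```bash
python3 -m crank '[[[0.0055,-0.026,0],[0,0,0],0.3],[[0.0055,-0.026,0],[0,0,0],0.3],[[0,0,0],[0,0,0],0.3],[[0,0,0],[0,0,0],0.3]]'
python3 - <<'E'
from h import *
p,d,m=snap("wrist"); X=cloud(d,m); cv2.imwrite("pics/w1.png",p); np.savez("w1.npz",p=p,X=X)
hsv=cv2.cvtColor(p,cv2.COLOR_BGR2HSV);H,S,V=[hsv[...,i].astype(int) for i in range(3)]
m=(H>70)&(H<95)&(S>60)&(V>90); P=X[m]; P=P[P[:,2]<0.09]
print(len(P),np.histogram(P[:,2],bins=np.arange(0,0.09,0.005))[0])
L=P[P[:,2]>0.058];L=L[np.linalg.norm(L[:,:2]-[0.442,-0.031],axis=1)<0.05]
print(np.median(L,0),cv2.minAreaRect((L[:,:2]*1000).astype(np.float32)))
T=P[abs(P[:,2]-0.034)<0.006];print(cv2.minEnclosingCircle((T[:,:2]*1000).astype(np.float32)))
print(ctrl.get_obs()["tool_pos"])
E
```

```text
clock: 1.7
tool_pos: [0.4419, -0.0291, 0.2263]
orientation: [180.0, 0.0, -16.3]
force: [0.5, 0.2, 0.7]
opening: 0.0574
gripper_force: 0.0
600 [  5   0   6  18  12  24 162 200   9   3  11   7  48  94   0   0   0]
[ 0.4480454  -0.03524179  0.06533889] ((442.919677734375, -32.8604621887207), (14.068930625915527, 48.69414138793945), 72.97667694091797)
((442.569580078125, -32.610958099365234), 31.059507369995117)
[ 0.44196957 -0.02854523  0.22635491]
```

View pics/w1.png

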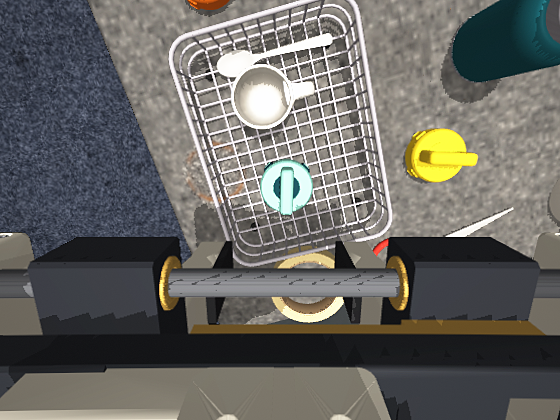

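The wrist view shows the mint lid at pixel (287,187), with its bar in line with the tool's x axis. All three views agree on (0.443, -0.033) with the bar top at 0.067, so I'm going down.

```bash
python3 -m crank '[[[0.001,-0.004,-0.04],[0,0,-0.7],0.1],[[0,0,-0.045],[0,0,0],0.1],[[0,0,-0.04],[0,0,0],0.1],[[0,0,-0.025],[0,0,0],0.1],[[0,0,-0.015],[0,0,0],0.1],[[0,0,0],[0,0,0],0.1],[[0,0,0],[0,0,0],0.1]]'
```

```text
clock: 2.45
tool_pos: [0.4434, -0.0318, 0.0619]
orientation: [180.0, 0.0, -16.8]
force: [-0.1, 0.4, 0.4]
opening: 0.0482
gripper_force: 0.0
```

```bash
python3 -m crank '[[[0,-0.001,-0.012],[0,0,0],0.1],[[0,0,-0.01],[0,0,0],0.1],[[0,0,0],[0,0,0],0.1],[[0,0,0],[0,0,0],-0.4],[[0,0,0],[0,0,0],-1],[[0,0,0],[0,0,0],-1],[[0,0,0],[0,0,0],-1],[[0,0,0],[0,0,0],-1],[[0,0,0],[0,0,0],-1],[[0,0,0],[0,0,0],-1]]'
```

```text
clock: 3.45
tool_pos: [0.4434, -0.0335, 0.0397]
orientation: [-180.0, -0.0, -16.9]
force: [0.1, 0.8, 1.3]
opening: 0.0134
gripper_force: 29.9
```

```bash
python3 -m crank '[[[0,0,0.02],[0,0,0],-1],[[0,0,0.04],[0,0,0],-1],[[0,0,0.045],[0,0,0],-1],[[0,0,0.045],[0,0,0],-1],[[0,0,0.03],[0,0,0],-1],[[0,0,0.02],[0,0,0],-1],[[0,0,0],[0,0,0],-1],[[0,0,0],[0,0,0],-1]]'
python3 - <<'E'
from h import *
o=ctrl.get_obs();print(o["tool_pos"],o["orientation"],o["force"],o["opening"])
p,d,m=snap("scene");X=cloud(d,m);cv2.imwrite("pics/s2.png",p[100:340,150:400].repeat(2,0).repeat(2,1))
hsv=cv2.cvtColor(p,cv2.COLOR_BGR2HSV);H,S,V=[hsv[...,i].astype(int) for i in range(3)]
P=X[(H>70)&(H<95)&(S>60)&(V>90)&(X[...,2]>0.1)]
P=P[np.linalg.norm(P[:,:2]-o["tool_pos"][:2],axis=1)<0.06]; print(len(P),np.histogram(P[:,2],bins=np.arange(.15,.3,.005))[0])
bz=o["tool_pos"][2]+0.0215-0.0265
T=P[abs(P[:,2]-bz)<0.006]; print(bz,T.mean(0)); A=np.c_[T[:,:2]-T[:,:2].mean(0),np.ones(len(T))]; print(np.linalg.lstsq(A,T[:,2],rcond=None)[0])
E
```

```text
clock: 4.25
tool_pos: [0.4426, -0.0336, 0.2389]
orientation: [-180.0, 0.0, -16.9]
force: [0.1, 0.5, -2.4]
opening: 0.0136
gripper_force: 29.9
[ 0.44257881 -0.03357214  0.23887116] [-1.79984664e+02  4.48086444e-02 -1.69493214e+01] [ 0.12387266  0.5071319  -2.44577073] 0.013564560593076987
743 [  0   0   0   0   0   0   0   0   0   0   0   3  50  50  60  67 307  35
  15  19  25  25  41  43   2   0   0   0   0]
0.23387116037019204 [ 0.43332949 -0.01853085  0.23307162]
[ 0.01216328 -0.03846153  0.23307162]
```

View pics/s2.png

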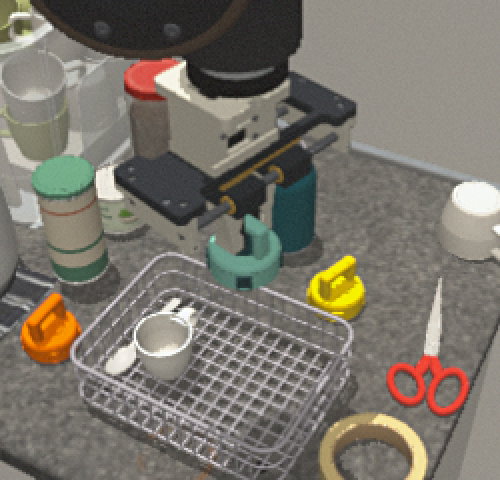

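The lid is held and level at crop pixel (245,250), and the flask stands untouched. Carrying it over now.

```bash
python3 -m crank '[[[0.008,-0.024,0],[0,0,0],-1],[[0.014,-0.042,0],[0,0,0],-1],[[0.014,-0.042,0],[0,0,0],-1],[[0.014,-0.042,0],[0,0,0],-1],[[0.014,-0.042,0],[0,0,0],-1],[[0.012,-0.035,0],[0,0,0],-1],[[0.009,-0.025,-0.01],[0,0,0],-1],[[0,0,-0.02],[0,0,0],-1],[[0,0,0],[0,0,0],-1],[[0,0,0],[0,0,0],-1]]'
python3 - <<'E'
from h import *
o=ctrl.get_obs();t=o["tool_pos"];print(t,o["orientation"],o["force"])
for n in("scene","top","wrist"):
    p,d,m=snap(n);X=cloud(d,m);cv2.imwrite(f"pics/{n}3.png",p)
    hsv=cv2.cvtColor(p,cv2.COLOR_BGR2HSV);H,S,V=[hsv[...,i].astype(int) for i in range(3)]
    near=np.hypot(X[...,0]-.527,X[...,1]+.285)<0.06
    F=X[near&(H>85)&(H<105)&(S>80)&(X[...,2]>.02)&(X[...,2]<.105)]
    N=X[near&(X[...,2]>.118)&(X[...,2]<.145)]
    for nm,Q in(("body",F),("neck",N)):
        if len(Q)<30: continue
        for _ in range(1):
            # circle fit x,y
            A=np.c_[2*Q[:,:2],np.ones(len(Q))];s=np.linalg.lstsq(A,(Q[:,:2]**2).sum(1),rcond=None)[0]
        print(n,nm,len(Q),s[:2],np.sqrt(s[2]+s[0]**2+s[1]**2))
    L=X[near&(H>70)&(H<95)&(S>60)&(V>90)&(X[...,2]>.15)]
    if len(L)>30:
        Q=L[(L[:,2]<t[2]-.009)&(L[:,2]>t[2]-.028)]
        A=np.c_[2*Q[:,:2],np.ones(len(Q))];s=np.linalg.lstsq(A,(Q[:,:2]**2).sum(1),rcond=None)[0]
        print(n,"lid",len(Q),s[:2],np.sqrt(s[2]+s[0]**2+s[1]**2))
E
```

```text
clock: 5.3
tool_pos: [0.5273, -0.2854, 0.2081]
orientation: [180.0, 0.2, -16.9]
force: [0.1, -0.1, -1.9]
opening: 0.0139
gripper_force: 29.9
[ 0.52726639 -0.2853735   0.20809037] [179.9713543    0.20619126 -16.93101589] [ 0.06480296 -0.05037583 -1.94055823]
scene body 788 [ 0.52667514 -0.28590435] 0.0345326215664169
scene neck 356 [ 0.52573256 -0.28419632] 0.021061091956038325
scene lid 153 [ 0.52593555 -0.28327139] 0.029644368708891262
top lid 11 [ 0.54125894 -0.28668681] 0.044300724692408644
wrist body 681 [ 0.52780151 -0.28756421] 0.034766620692005444
wrist neck 399 [ 0.5289587  -0.28773216] 0.022759992831029495
wrist lid 373 [ 0.52439271 -0.28407245] 0.03406695162926742
```

View pics/scene3.png

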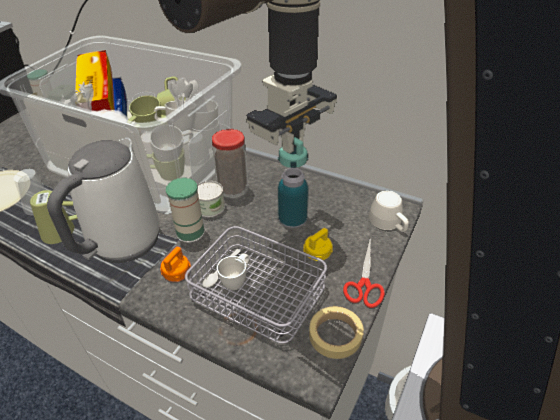

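The lid is right above the neck at scene pixel (293,155), within about 1 mm. Lowering.

```bash
python3 -m crank '[[[0,-0.001,-0.015],[0,0,0],-1],[[0,0,-0.015],[0,0,0],-1],[[0,0,-0.01],[0,0,0],-1],[[0,0,-0.004],[0,0,0],-1],[[0,0,0],[0,0,0],-1],[[0,0,0],[0,0,0],-1]]'; python3 -m crank '[[[0,0,-0.003],[0,0,0],-1],[[0,0,-0.002],[0,0,0],-1],[[0,0,0],[0,0,0],-1],[[0,0,0],[0,0,0],-1]]'
```

```text
clock: 6.05
tool_pos: [0.5286, -0.2867, 0.1664]
orientation: [180.0, -0.1, -16.9]
force: [0.2, 1.0, -1.8]
opening: 0.0133
gripper_force: 29.9
clock: 6.45
tool_pos: [0.5282, -0.2868, 0.1607]
orientation: [180.0, -0.0, -16.9]
force: [-1.7, -0.8, -1.1]
opening: 0.0136
gripper_force: 29.9
```

```bash
python3 -m crank '[[[0,0,-0.002],[0,0,0],-1],[[0,0,-0.001],[0,0,0],-1],[[0,0,0],[0,0,0],-1]]'; python3 -m crank '[[[0,0,-0.002],[0,0,0],-1],[[0,0,-0.002],[0,0,0],-1],[[0,0,0],[0,0,0],-1]]';python3 -m crank '[[[0,0,-0.002],[0,0,0],-1],[[0,0,-0.001],[0,0,0],-1],[[0,0,0],[0,0,0],-1],[[0,0,0],[0,0,0],-1]]'
```

```text
clock: 6.75
tool_pos: [0.5288, -0.2874, 0.1593]
orientation: [179.9, -0.1, -16.9]
force: [-2.3, -0.2, 9.6]
opening: 0.0134
gripper_force: 29.9
clock: 7.05
tool_pos: [0.5301, -0.2877, 0.1566]
orientation: [179.9, -0.3, -16.9]
force: [-0.8, -0.9, 10.9]
opening: 0.0137
gripper_force: 30.0
clock: 7.45
tool_pos: [0.5286, -0.2869, 0.1509]
orientation: [180.0, -0.1, -16.9]
force: [1.6, -2.3, 1.3]
opening: 0.0136
gripper_force: 30.0
```

```bash
python3 -m crank '[[[0,0,-0.002],[0,0,0],-1],[[0,0,-0.001],[0,0,0],-1],[[0,0,0],[0,0,0],-1]]';python3 -m crank '[[[0,0,-0.001],[0,0,0],-1],[[0,0,-0.001],[0,0,0],-1],[[0,0,0],[0,0,0],-1]]'
```

```text
clock: 7.75
tool_pos: [0.5297, -0.2875, 0.1507]
orientation: [179.9, -0.3, -16.9]
force: [-2.6, -0.5, 18.6]
opening: 0.0135
gripper_force: 30.0
clock: 8.05
tool_pos: [0.5306, -0.2881, 0.1507]
orientation: [179.9, -0.4, -16.8]
force: [-5.7, 1.0, 28.7]
opening: 0.0137
gripper_force: 30.0
```

It has stopped hard at 0.1507, the expected home height, with 29 N of push. I'll hold there for over a second and check the lid-to-rim gap.

```bash
python3 -m crank '[[[0,0,0],[0,0,0],-1],[[0,0,0],[0,0,0],-1],[[0,0,0],[0,0,0],-1],[[0,0,0],[0,0,0],-1],[[0,0,0],[0,0,0],-1],[[0,0,0],[0,0,0],-1],[[0,0,0],[0,0,0],-1],[[0,0,0],[0,0,0],-1],[[0,0,0],[0,0,0],-1],[[0,0,0],[0,0,0],-1],[[0,0,0],[0,0,0],-1],[[0,0,0],[0,0,0],-1]]'
python3 - <<'E'
from h import *
p,d,m=snap("scene");X=cloud(d,m)
hsv=cv2.cvtColor(p,cv2.COLOR_BGR2HSV);H,S,V=[hsv[...,i].astype(int) for i in range(3)]
L=X[(np.hypot(X[...,0]-.527,X[...,1]+.286)<.05)&(H>70)&(H<95)&(S>60)&(V>80)&(X[...,2]>.105)]
print(np.histogram(L[:,2],bins=np.arange(.1,.2,.004)))
cv2.imwrite("pics/s4.png",cv2.resize(p[100:260,220:380],None,fx=3.5,fy=3.5,interpolation=cv2.INTER_CUBIC))
E
```

```text
clock: 9.25
tool_pos: [0.5305, -0.288, 0.1507]
orientation: [179.9, -0.4, -16.8]
force: [-5.4, 2.5, 30.6]
opening: 0.0134
gripper_force: 30.0
(array([  0,  17,  42,  55,  12,  15,  39,  31,  23,  40,  47, 131,  14,
        10,  12,   9,   8,  11,  15,  27,   3,   0,   1,   0]), array([0.1  , 0.104, 0.108, 0.112, 0.116, 0.12 , 0.124, 0.128, 0.132,
       0.136, 0.14 , 0.144, 0.148, 0.152, 0.156, 0.16 , 0.164, 0.168,
       0.172, 0.176, 0.18 , 0.184, 0.188, 0.192, 0.196]))
```

View pics/s4.png

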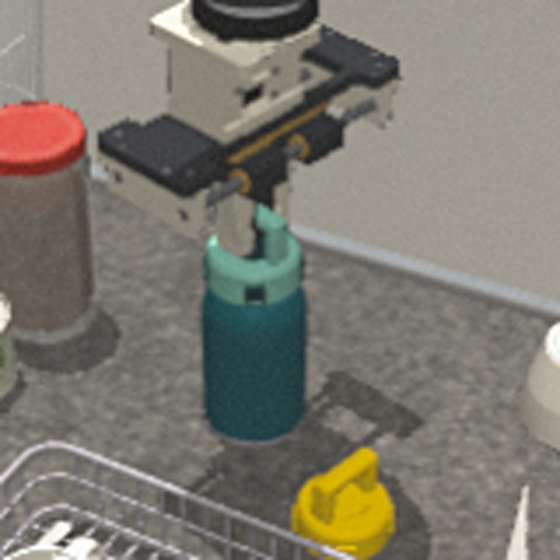

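The lid sits level and home, its lower edge at crop pixel (255,295), with the lid top at about 0.146 as expected. Lifting gently.

```bash
python3 -m crank '[[[0,0,0.003],[0,0,0],-1],[[0,0,0.003],[0,0,0],-1],[[0,0,0.005],[0,0,0],-1],[[0,0,0.01],[0,0,0],-1],[[0,0,0.015],[0,0,0],-1],[[0,0,0.02],[0,0,0],-1],[[0,0,0.02],[0,0,0],-1],[[0,0,0.015],[0,0,0],-1],[[0,0,0.01],[0,0,0],-1],[[0,0,0.005],[0,0,0],-1],[[0,0,0],[0,0,0],-1],[[0,0,0],[0,0,0],-1]]'
python3 -m crank '[[[0,0,0],[0,0,0],-1],[[0,0,0],[0,0,0],-1],[[0,0,0],[0,0,0],-1],[[0,0,0],[0,0,0],-1],[[0,0,0],[0,0,0],-1],[[0,0,0],[0,0,0],-1],[[0,0,0],[0,0,0],-1],[[0,0,0],[0,0,0],-1],[[0,0,0],[0,0,0],-1],[[0,0,0],[0,0,0],-1]]'
python3 - <<'E'
from h import *
p,d,m=snap("scene")
cv2.imwrite("pics/s5.png",cv2.resize(p[60:300,160:420],None,fx=2.3,fy=2.3,interpolation=cv2.INTER_CUBIC))
print(ctrl.get_obs()["force"])
E
```

```text
clock: 10.5
tool_pos: [0.5277, -0.2863, 0.2506]
orientation: [-180.0, 0.1, -16.9]
force: [-0.4, -0.2, -5.9]
opening: 0.0136
gripper_force: 30.0
clock: 11.5
tool_pos: [0.5282, -0.2866, 0.2516]
orientation: [-180.0, -0.0, -16.9]
force: [0.3, 0.2, -5.9]
opening: 0.0133
gripper_force: 30.0
[-0.5566799  -0.14014589 -5.35718894]
```

View pics/s5.png

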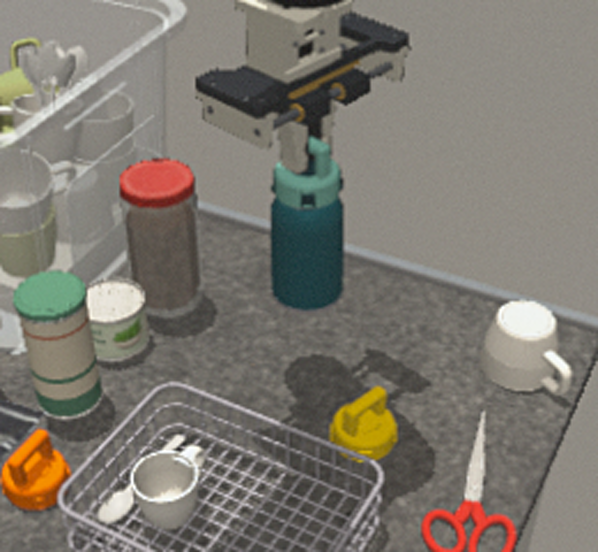

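The flask hangs upright from its lid at crop pixel (307,235), about 10 cm up and clear. The wrist now carries 5.9 N, up from about 2 N with the lid alone.

```bash
python3 -c "
from plant import close_job
print(close_job())"
```

```text
the job is handed in; nothing more can be done
None
```

The mint lid clicked home and was pressed at about 30 N for over a second; I handed the job in at about 11.5 s with the flask hanging upright and still from its lid, 10 cm up, and the other things not touched, though no verdict came back.

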